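# Hold the brew basket over the weighed jug

### The arm

A 6-joint arm with a two-finger parallel gripper is mounted at the origin on the work surface. World frame = base frame: x ahead of the robot, y to its left, z up, the work surface at z = 0. Lengths are in m, angles in rad, forces in N, time in s.
With the tool pointing down it reaches from about 0.35 to 0.8 m from the base axis. Payload 7.3 kg.
Tool frame: the origin (TCP) lies at the very end of the fingers, on their centre line; the grasp point (between the pads) lies 19 mm behind it (bot.grip_point_offset is the distance from the TCP to the grasp point, in m); z points along the fingers, x is the direction in which the jaws open and shut, and the axes are right-handed (so a half turn about z gives the same grasp; the last joint's range is limited). The gripper opens to 85 mm and grips with 20 to 120 N. Pads are 22 mm wide; open, the fingers measure 114 mm over their backs; the gripper's body (76 mm by 85 mm) begins 54 mm behind the grasp point. The pads swing forward as they close: fully open they stand 13 mm farther back than shut.
Start: joints at [1.199, 0.342, 1.524, -0, 1.275, -0.146], TCP at [0.118, 0.512, 0.231] pointing down, gripper open.
Joint ranges: [-2.53, 2.53], [-0.77, 2.02], [0.04, 2.7], [-1, 4.14], [0.28, 2.66], [-3.11, 3.11]. Speed limits (rad/s): [2.57, 2.57, 3.14, 3.14, 3.14, 3.14].

### API

Orientations are given as [roll, pitch, yaw] about the fixed x, y, z axes, in that order (R = Rz(yaw) Ry(pitch) Rx(roll)).
In Python, from rig import telemetry, imaging, job, bot gives the robot as it stands.
- The arm moves only by the tool drive_tool, never from a script. Its argument "deltas" is text: rows parted by semicolons, each of 7 numbers parted by spaces: the shift along the tool's x, y, z in cm, then the turn, a rotation vector about the tool's x, y, z in rad, then the finger opening in cm, from 0 to 8.54. In form: tx ty tz ax ay az hand; .... A call has 1 to 8 rows; each row is the pose to reach, as a shift and turn from the pose measured when the call began, along the tool's axes at that moment; what a row does not reach only later rows make up. A row lasts 1/8 s, in which the tool goes at most 62.5 mm and 10.7 degrees, less where a joint would pass 70% of its speed; a pose out of reach is approached as far as the arm can. A call with a gripper value outside its range is refused whole. The fingers move at their own pace and stop on an object; the grip force is fixed at half the most. Time passes only in rows, so rows that repeat a pose let the fingers close. It gives the time, the measured TCP pose, the force and the opening at its end, in the units of the state.
- telemetry.get_obs(): the state, without advancing time (a new reading comes with each control period).
- imaging.snapshot(name): name is "side" or "top"; returns a dict with "color" (480x640x3 uint8, red, green, blue), "K" (3x3 intrinsics, pixels), "pose" (4x4, takes a point from camera to world coordinates). Camera axes: x right, y up, looking along -z (the intrinsics and any distortion apply to the point x, -y, -z); pixel columns grow to the right and rows downward; lengths in m; the calibration is good to about 2 mm. A picture is of the moment at which its call begins. There is no depth.
- job.sign_off(): hands the job in, once; it reports no verdict.
The state is a dict: "time_s": time; "joint_positions": joint angles; "qd": joint speeds; "joint_torque": joint torques, N m; "ee_pos": TCP position; "tcp_rot": TCP orientation; "wrist_force": force on the tool from outside, world axes, zero at the start; "wrist_torque": the same for the moment, N m; "opening": opening from 0.0 (shut) to 1.0 (fully open).
Only numpy, scipy, OpenCV 4.12 (cv2) and the standard library are available. Lean on these libraries where they do the work, as an engineer would, in place of code of your own. Each camera call takes 0.05 s, during which the arm holds its last target.

### The job

Turn the warmer's dial clockwise until its white pointer line stands at the one long mark on its scale, and let go of it. Then pick up the steel brew basket by its handle, carry it over the upright splash guard without touching the guard, and hold it level and centred about one centimetre above the mouth of the glass jug on the warmer: the warmer weighs what drips in, so the basket must never touch the jug. Finish while still holding it there, with the jug and everything else left where they were.

Things in the scene. Friction and masses are not known exactly. Their poses are not given: they have to be found in the camera images.
- dial (a joint): angle of the warmer's dial (rad), 0 to 2.4, growing clockwise seen from above. At 0 the pointer (white line on one end of the grip bar) points along the warmer's -x, at the first scale mark; nine marks lie every 0.3 rad from 0 to 2.4; the long thick mark is at 1.5. The dial stays where it is left (light friction of about 0.04 N m, no spring).
- dial_grip (a point): point on the dial's vertical axis at gripping height, 64 mm above the table. The dial's grip is an upright bar 50 mm long, 14 mm wide, 34 mm high, top 14 mm above this point, on a round skirt of 54 mm diameter (top of the skirt 18 mm below this point). The axes turn with the dial: x runs along the bar, the pointer end is -x, z is up.
- warmer: aluminium-cased warmer, fixed, 170 mm (x) by 300 mm (y), top 35 mm above the table; origin under its centre on the table, z up. The dial's axis is at its y = +90 mm; a round dark weighing plate (124 mm diameter, top 40 mm above the table) is centred at its y = -75 mm and the jug stands on it.
- jug_rim (a point): centre of the glass jug's mouth, in the plane of its rim, 125 mm above its underside (about 165 mm above the table); z up. The jug is loose (0.5 kg), widest diameter 108 mm, rim diameter 82 mm, with a black side handle along its -y reaching 86 mm from its axis.
- jug: the jug itself; origin at the centre of its underside.
- basket_foot (a point): centre of the flat underside of the steel brew basket, a round open basket 80 mm high, 88 mm diameter at the foot, 104 mm at the rim, about 0.24 kg, standing upright on the table; z up along its axis, its handle points along -x.
- basket: the brew basket with its handle; origin and axes are those of basket_foot.
- basket_grip (a point): where to grasp the basket's straight level handle: 80 mm from the basket's axis along its -x, 62 mm above its underside, in the middle of the handle. The black handle runs along x from 58 to 126 mm from the axis and is 18 mm wide (y) and 24 mm high (z); same axes as the basket.
- guard: fixed upright steel splash guard between the basket and the warmer: 360 mm long (x), 4 mm thick panel, top 120 mm above the table, on a 36 mm wide foot strip; origin under its centre.
- cups: upside-down stack of paper cups, a bystander: 88 mm diameter, 130 mm high, origin at the centre of its underside.
- mug: white mug, a bystander: 80 mm diameter, 90 mm high, origin at the centre of its underside.
- pitcher: steel milk pitcher, a bystander: 76 mm diameter, 90 mm high, origin at the centre of its underside.
- bowl: white bowl, a bystander: 110 mm diameter, 50 mm high, origin at the centre of its underside.
- syrup: amber bottle, a bystander: 60 mm diameter, 190 mm high, origin at the centre of its underside.
- jar: glass jar with lid, a bystander: 76 mm diameter, 110 mm high, origin at the centre of its underside.
- tin: plain metal tin, a bystander: 74 mm diameter, 120 mm high, origin at the centre of its underside.
- spoon: spoon lying flat, a bystander, 200 mm long along its x, origin at its middle.
Mind the look-alikes: they are no part of the job. Leave any blue or red look-alike of the basket alone.

How it is judged:
On the way, in this order (a step that is already met when the one before it is completed fails the run):
1. the dial's pointer is at the long mark and the fingers have let go of it (value of joint dial between 1.38 and 1.62 rad and contact force between the fingers and dial below 0.05 N), for 0.3 s.
2. the basket passes over the splash guard, higher than its top edge (height (world z) of basket_foot above 0.12 m and y of basket_foot in the frame of guard below 0.05 m), for 0.02 s.
At the end, for the whole second after the job is handed in: The fingers hold the basket still and level (within 7 degrees), the centre of its underside 3 to 22 mm above the jug's rim and within 12 mm of the mouth's centre sideways, not touching the jug; the jug stands where it was (within 10 mm); the dial still reads 1.5 within 0.12 rad (value of joint dial between 1.38 and 1.62 rad and horizontal distance between basket_foot and jug_rim below 0.012 m and z of basket_foot in the frame of jug_rim between 0.003 and 0.022 m and angle between basket_foot's own z axis and vertical below 0.12 rad and contact force between basket and jug below 0.05 N and contact force between the fingers and basket above 1 N and linear speed of basket below 0.02 m/s and angle between jug_rim's own z axis and vertical below 0.05 rad and distance of jug from where it was at the start of the episode below 0.01 m); the arm keeps its last pose, push and grip.
It fails at once if the basket touches the jug (contact force between basket and jug above 0.3 N).
It fails at once if the splash guard is touched by the basket (contact force between basket and guard above 0.3 N).
It fails at once if the jug or a bystander is moved by more than 30 mm (distance of any of jug, cups, mug, pitcher, bowl, syrup, jar, tin, spoon from where it was at the start of the episode above 0.03 m).
It also fails if it takes over 58 s, if anything falls off the work surface, if the arm or the gripper's body presses on something with over 40 N, if the wrist force passes 120 N, or if a joint passes its speed limit or range.

## Working session

There is one attempt and no reset: what is moved stays moved. The work goes in short steps, Python scripts to look and compute and a tool call to move; the robot and the scene stay as the last step left them, time stands still between calls to the robot, and variables do not carry over. Pictures are saved under pics/ and viewed, and the job is handed in when it is done.

Besides the shell and the picture viewer there is one more tool, called after "Emit:" as name(argument=value, ...) on one line, values as JSON. drive_tool: Moves the arm, as the interface text tells. Its arguments: {"type":"object","properties":{"deltas":{"type":"string"}},"required":["deltas"]}

```bash
ls; mkdir -p pics
python3 - <<'E'
from rig import telemetry, imaging, job, bot
import cv2
o=telemetry.get_obs();print(o);print(bot.grip_point_offset)
for n in("side","top"):
    s=imaging.snapshot(n);cv2.imwrite(f"pics/{n}0.png",s["color"][...,::-1]);print(s["K"],s["pose"],[k for k in s])
E
```

```text
pics
{'time_s': 0.0, 'joint_positions': array([ 1.19901451e+00,  3.42684667e-01,  1.52505570e+00,  3.73100647e-05,
        1.27544689e+00, -1.46008000e-01]), 'qd': array([-0.00041481, -0.0004142 , -0.00014574, -0.00076265,  0.00191158,
       -0.00091854]), 'joint_torque': array([ 1.63484667e-03, -4.33679903e+01, -2.46021348e+01,  2.56192618e-05,
        7.72065920e-03, -3.75067955e-06]), 'ee_pos': array([0.11733952, 0.51127575, 0.23063224]), 'tcp_rot': array([-3.14132536e+00,  1.57244055e-03,  1.34501183e+00]), 'wrist_force': array([-0.20649841,  0.05206668,  0.20145265]), 'wrist_torque': array([-0.02944796,  0.03316493,  0.01240129]), 'opening': 0.9978317098208627}
0.0187
[[479.90872311   0.         319.37160743]
 [  0.         479.90872311 240.63808267]
 [  0.           0.           1.        ]] [[ 0.92434253  0.23567675 -0.30007891  0.22167878]
 [-0.38100239  0.52744611 -0.7593667  -0.82634306]
 [-0.02068962  0.81624572  0.57733428  0.77846754]
 [ 0.          0.          0.          1.        ]] ['color', 'K', 'pose']
[[467.80667168   0.         327.61380604]
 [  0.         467.80667168 241.84233942]
 [  0.           0.           1.        ]] [[-0.02737557  0.9873507  -0.15617034  0.33519446]
 [-0.99960525 -0.02802632 -0.00196606  0.04054046]
 [-0.00631807  0.15605487  0.98772818  1.5836289 ]
 [ 0.          0.          0.          1.        ]] ['color', 'K', 'pose']
```

View pics/side0.png

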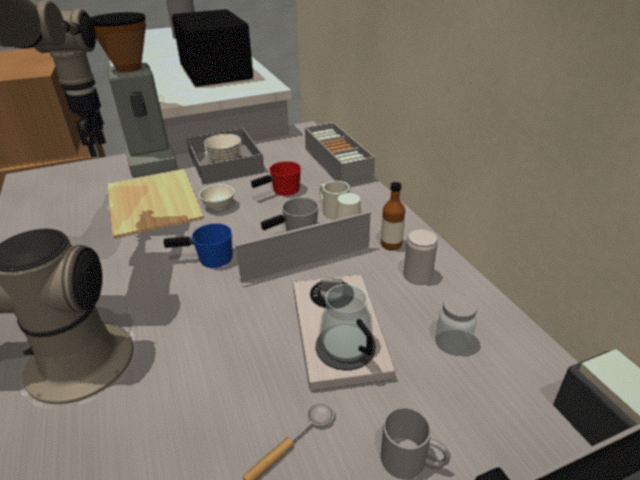

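View pics/top0.png

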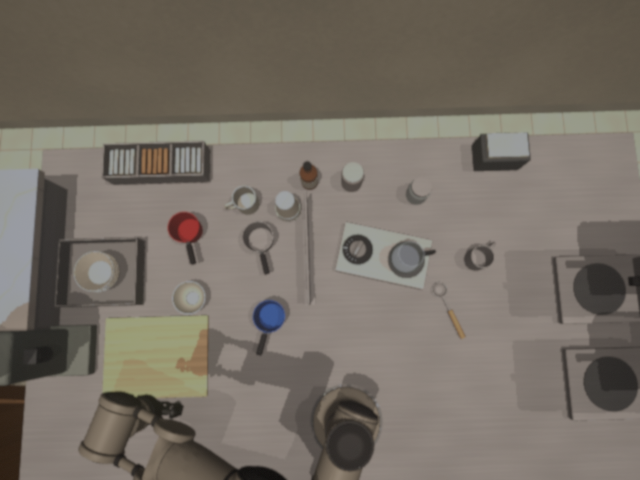

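The side view shows the grey basket at about (300,213), the guard at (305,245), and the warmer and jug at (345,330). In the top view the steel basket is at (259,237) with its handle towards (265,265). The guard runs along column ~310, the dial is at (357,249) and the jug at (407,258). I'll zoom in next.

Run:
```python
import cv2
t=cv2.imread("pics/top0.png");s=cv2.imread("pics/side0.png")
cv2.imwrite("pics/tz.png",cv2.resize(t[190:310,230:450],None,fx=3.6,fy=3.6,interpolation=cv2.INTER_CUBIC))
cv2.imwrite("pics/sz.png",cv2.resize(s[190:390,230:430],None,fx=3,fy=3,interpolation=cv2.INTER_CUBIC))
cv2.imwrite("pics/dz.png",cv2.resize(t[224:274,330:390],None,fx=12,fy=12,interpolation=cv2.INTER_CUBIC))
```

```text
(no output)
```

View pics/tz.png

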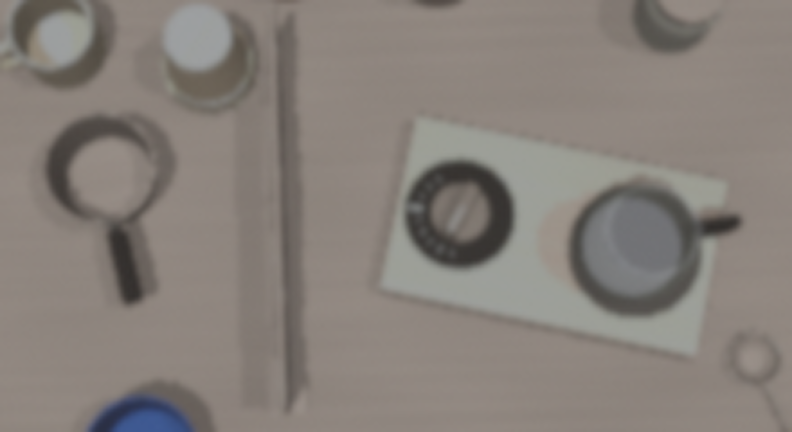

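View pics/sz.png

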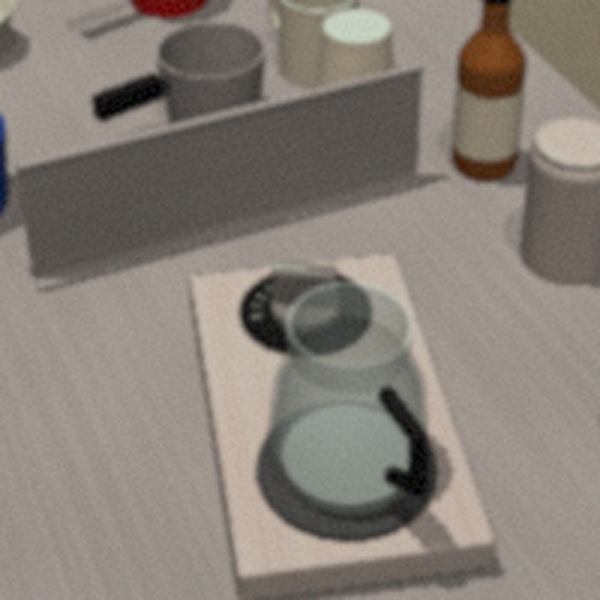

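View pics/dz.png

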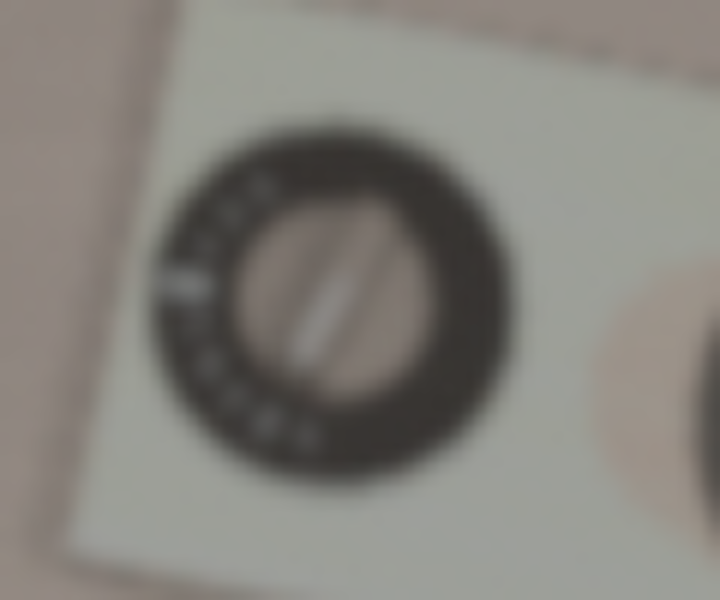

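```bash
cat > h.py <<'E'
import numpy as np, cv2
from scipy.optimize import least_squares
C={'side':(np.array([[479.90872311,0,319.37160743],[0,479.90872311,240.63808267],[0,0,1]]),np.array([[0.92434253,0.23567675,-0.30007891,0.22167878],[-0.38100239,0.52744611,-0.7593667,-0.82634306],[-0.02068962,0.81624572,0.57733428,0.77846754]])),
'top':(np.array([[467.80667168,0,327.61380604],[0,467.80667168,241.84233942],[0,0,1]]),np.array([[-0.02737557,0.9873507,-0.15617034,0.33519446],[-0.99960525,-0.02802632,-0.00196606,0.04054046],[-0.00631807,0.15605487,0.98772818,1.5836289]]))}
def proj(c,P):
    K,T=C[c];P=np.atleast_2d(P);p=(P-T[:,3])@T[:,:3];p=p*[1,-1,-1];u=p@K.T;return u[:,:2]/u[:,2:]
def ray(c,uv,z):
    K,T=C[c];d=np.linalg.inv(K)@[uv[0],uv[1],1];d=T[:,:3]@(d*[1,-1,-1]);return T[:,3]+d*(z-T[2,3])/d[2]
def pose(x,y,a,pts):
    c,s=np.cos(a),np.sin(a);return np.atleast_2d(pts)@np.array([[c,-s,0],[s,c,0],[0,0,1]]).T+[x,y,0]
def circ(r,z,cx=0,cy=0,n=60):
    t=np.linspace(0,2*np.pi,n);return np.c_[cx+r*np.cos(t),cy+r*np.sin(t),0*t+z]
def crop(img,c,x0,y0,x1,y1,f,curves,out):
    im=cv2.resize(img[y0:y1,x0:x1],None,fx=f,fy=f,interpolation=cv2.INTER_CUBIC)
    for P,col in curves:
        u=(proj(c,P)-[x0,y0]+.5)*f-.5
        cv2.polylines(im,[np.round(u*8).astype(np.int32)],False,col,1,cv2.LINE_AA,3)
    cv2.imwrite(out,im)
def un(x0,y0,f,p): return (np.array(p,float)+.5)/f-.5+[x0,y0]
E
cat > a.py <<'E'
from h import *
tc=un(230,190,3.6,[(416,118),(727,184),(695,355),(381,290)])
sc=un(230,190,3,[(398,258),(493,545),(240,577),(192,277)])
L=np.array([[.085,.15,.035],[.085,-.15,.035],[-.085,-.15,.035],[-.085,.15,.035]])
f=lambda p:np.r_[(proj('top',pose(*p,L))-tc).ravel(),(proj('side',pose(*p,L))-sc).ravel()]
for c,pt in(('top',tc),('side',sc)):
    print([ray(c,q,.035).round(4) for q in pt])
r=least_squares(f,[.3,-.1,-.2]);print('warmer',r.x,f(r.x).round(1))
w=r.x
print('dial',pose(*w,[[0,.09,0]]),'jug',pose(*w,[[0,-.075,0]]))
# guess basket
for c,q in(('top',un(230,190,3.6,(110,168))),('side',un(230,190,3,(211,53)))): print(c,'basket',ray(c,q,.08))
for q in((115,228),(132,302)): print('handle',ray('top',un(230,190,3.6,q),.074))
for q in((350,325),): print('jugrim side',ray('side',un(230,190,3,q),.165))
# guard top
for q in((287,12),(290,410)):print('g',ray('top',un(230,190,3.6,q),.12))
for q in((18,170),(421,68)):print('g',ray('side',un(230,190,3,q),.12))
for q in((295,360),(345,285),(370,205)):print('bar',ray('top',un(330,224,12,q),.078))
E
python3 a.py
```

```text
[array([ 0.6447, -0.0175,  0.035 ]), array([ 0.5739, -0.3044,  0.035 ]), array([ 0.4164, -0.2654,  0.035 ]), array([0.4841, 0.0202, 0.035 ])]
[array([ 0.6472, -0.027 ,  0.035 ]), array([ 0.5732, -0.311 ,  0.035 ]), array([ 0.4145, -0.2699,  0.035 ]), array([0.4864, 0.018 , 0.035 ])]
warmer [ 0.53076941 -0.1444983  -0.24661994] [ 0.6 -1.5  1.8 -0.8  1.3  1.4 -0.5 -0.3 -0.4 -2.   1.4 -0.7 -1.5  0.2
 -1.1 -0.8]
dial [[ 0.55274089 -0.05722142  0.        ]] jug [[ 0.51245984 -0.21722904  0.        ]]
top basket [0.59746197 0.26295512 0.08      ]
side basket [0.59670475 0.26377502 0.08      ]
handle [0.54329145 0.25958381 0.074     ]
handle [0.4757688 0.2446564 0.074    ]
jugrim side [ 0.51553611 -0.21391188  0.165     ]
g [0.72760903 0.09786984 0.12      ]
g [0.37439126 0.10280303 0.12      ]
g [0.37524232 0.09865356 0.12      ]
g [0.73159151 0.10338729 0.12      ]
bar [ 0.53239515 -0.04139265  0.078     ]
bar [ 0.55249093 -0.05567104  0.078     ]
bar [ 0.57423572 -0.06327927  0.078     ]
```

```bash
cat > b.py <<'E'
from h import *
import sys
w=[0.5308,-0.1445,-0.2466]; j=[0.5135,-0.2165]; b=[0.5971,0.2633,0.15]; g=[0.552,0.1005,0.0]; d=0.33
dp=pose(*w,[[0,.09,0]])[0]
box=lambda x,y,z:np.array([[x,y,z],[x,-y,z],[-x,-y,z],[-x,y,z],[x,y,z]])
def curves():
    R=(0,0,255);G=(0,255,0);Y=(0,255,255);M=(255,0,255)
    a=w[2]-d
    bar=box(.025,.007,.078)
    h=lambda z:np.array([[-.058,.009,z],[-.126,.009,z],[-.126,-.009,z],[-.058,-.009,z]])
    return [(pose(*w,box(.085,.15,.035)),R),(pose(dp[0],dp[1],a,bar),G),(pose(dp[0],dp[1],a,circ(.027,.046)),G),
    (circ(.041,.165,*j),Y),(circ(.062,.04,*pose(*w,[[0,-.075,0]])[0,:2]),M),
    (circ(.052,.08,b[0],b[1]),Y),(circ(.044,0,b[0],b[1]),M),(pose(*b,h(.074)),G),(pose(*g,box(.18,.002,.12)),R)]
if __name__=="__main__":
    t=cv2.imread("pics/top0.png");s=cv2.imread("pics/side0.png")
    crop(t,'top',335,215,450,300,6.5,curves(),'pics/o1.png')
    crop(t,'top',230,190,330,290,6,curves(),'pics/o2.png')
    crop(s,'side',230,190,430,390,3,curves(),'pics/o3.png')
    crop(s,'side',290,270,390,370,6,curves(),'pics/o4.png')
E
python3 b.py
```

```text
(no output)
```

View pics/o1.png

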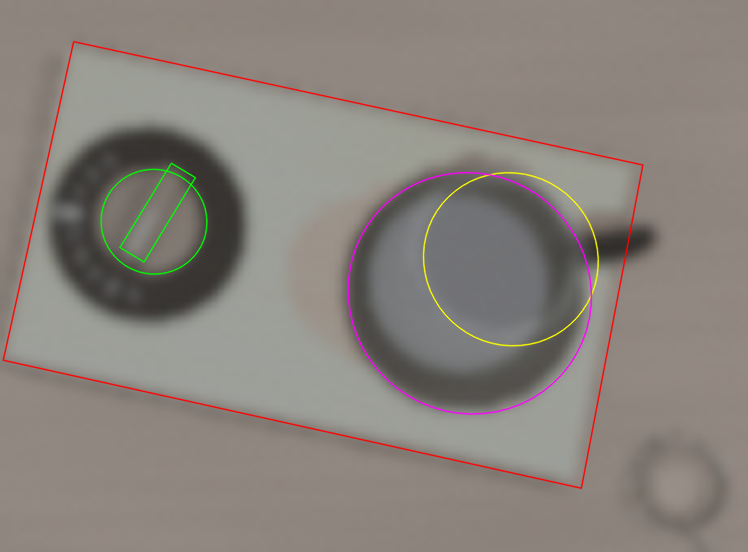

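View pics/o2.png

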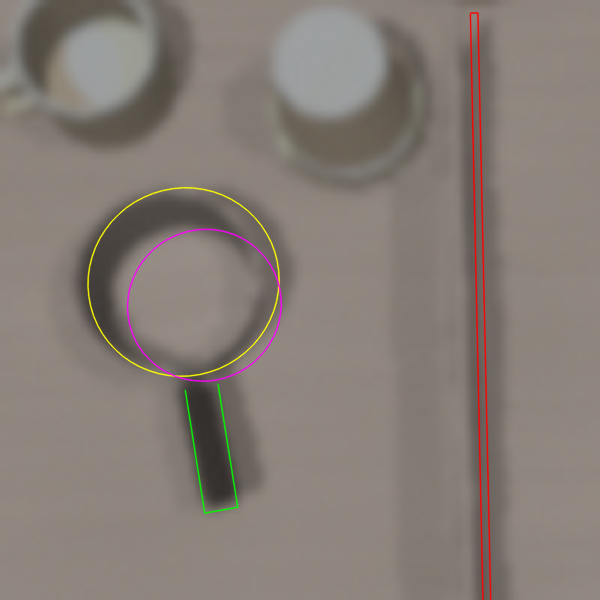

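View pics/o3.png

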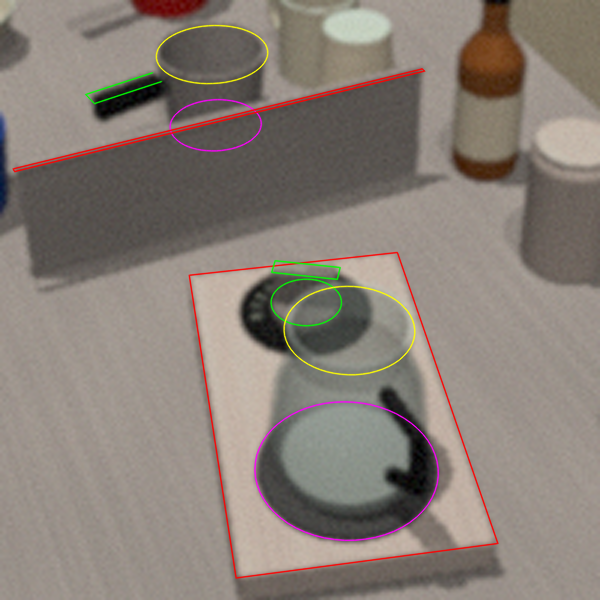

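View pics/o4.png

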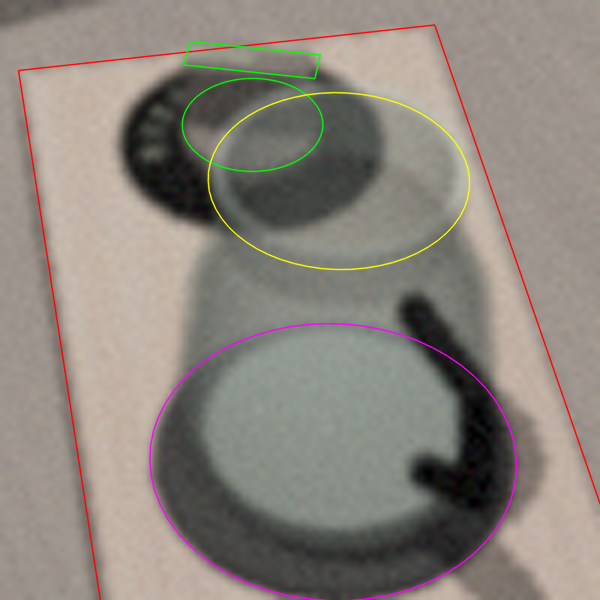

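The overlays fit to about 1 px. The warmer is at (0.531,-0.144) with yaw -0.245. The dial is at about (0.551,-0.056) and reads roughly 0.33. The jug mouth is near (0.5135,-0.2165), and the basket is at (0.598,0.2635) with yaw 0.15. I'll go to the dial now.

```bash
cat > mv.py <<'E'
import sys,numpy as np
from rig import telemetry
from scipy.spatial.transform import Rotation as R
def go(*t):
    o=telemetry.get_obs();R0=R.from_euler('xyz',o['tcp_rot']);p=o['ee_pos']
    print('t',o['time_s'],'pos',p.round(4),'rpy',o['tcp_rot'].round(4),'F',o['wrist_force'].round(2),'M',o['wrist_torque'].round(2),'open',round(o['opening'],3))
    for x,y,z,yaw in t:
        d=R0.inv().apply(np.array([x,y,z])-p)*100
        rv=(R0.inv()*R.from_euler('xyz',[np.pi,0,yaw])).as_rotvec()
        print(d.round(2),rv.round(3))
if __name__=="__main__":
    a=[float(v) for v in sys.argv[1:]]
    go(*np.reshape(a,(-1,4)))
E
python3 mv.py .551 -.056 .2 .99
```

```text
t 0.1 pos [0.1174 0.5113 0.2307] rpy [-3.1414e+00  1.4000e-03  1.3450e+00] F [ 0.02  0.34 -0.62] M [-0.06 -0.05 -0.09] open 0.997
[-45.58  54.96   3.12] [0.    0.001 0.355]
```

Emit:
drive_tool(deltas="-3.8 4.6 0 0 0 0.05 8.54; -7.6 9.2 0 0 0 0.1 8.54; -11.4 13.8 0 0 0 0.15 8.54; -15.2 18.4 0.5 0 0 0.2 8.54; -19 23 1 0 0 0.25 8.54; -22.8 27.5 1.5 0 0 0.3 8.54; -26.6 32.1 2 0 0 0.35 8.54; -30.4 36.7 2.5 0 0 0.355 8.54")

```text
time_s: 1.1
ee_pos: [0.4078, 0.1311, 0.2058]
tcp_rot: [3.141, 0.001, 0.989]
wrist_force: [0.7, 1.0, -0.5]
opening: 1.0
```

```bash
python3 mv.py .551 -.056 .2 .99
```

```text
t 1.1 pos [0.4078 0.1311 0.2058] rpy [3.1414e+00 1.2000e-03 9.8910e-01] F [ 0.66  0.96 -0.46] M [ 0.08 -0.01  0.01] open 1.0
[-7.76 22.24  0.6 ] [ 0.     0.001 -0.001]
```

Emit:
drive_tool(deltas="-1.9 5.5 0.2 0 0 0 8.54; -3.8 11 0.4 0 0 0 8.54; -5.8 16.6 0.6 0 0 0 8.54; -7.76 22.24 0.6 0 0 0 8.54; -7.76 22.24 5 0 0 0 8.54; -7.76 22.24 9 0 0 0 8.54; -7.76 22.24 10 0 0 0 8.54; -7.76 22.24 10 0 0 0 8.54")

```text
time_s: 2.1
ee_pos: [0.551, -0.0559, 0.1061]
tcp_rot: [-3.141, 0.001, 0.989]
wrist_force: [-0.3, -0.9, 0.3]
opening: 1.0
```

```bash
python3 mv.py .551 -.056 .053 .99
python3 - <<'E'
from b import *
from rig import imaging
for n,r in(("side",(270,200,430,360)),("top",(310,190,430,300))):
    s=imaging.snapshot(n)["color"][...,::-1].copy();cv2.imwrite(f"pics/{n}1.png",s)
    crop(s,n,*r,4,curves(),f"pics/d1{n}.png")
E
```

```text
t 2.1 pos [ 0.551  -0.0559  0.1061] rpy [-3.1414e+00  1.4000e-03  9.8940e-01] F [-0.29 -0.91  0.31] M [-0.05 -0.03 -0.04] open 1.0
[-0.    0.    5.31] [-0.     0.001 -0.001]
```

View pics/d1side.png

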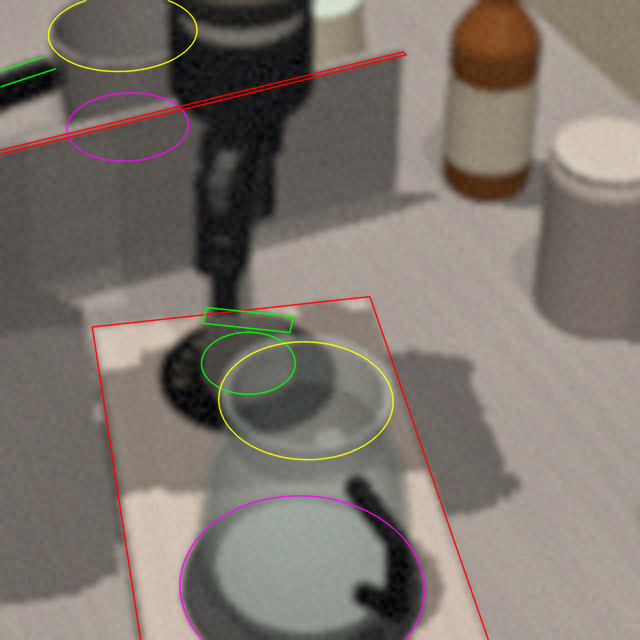

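View pics/d1top.png

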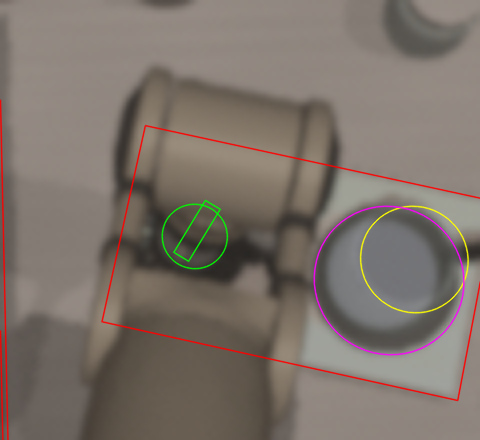

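The side view shows the fingers at (225,290) directly above the dial bar, clear of the jug. I'll descend and close.

Emit:
drive_tool(deltas="0 0 2 0 0 0 8.54; 0 0 4 0 0 0 8.54; 0 0 5.2 0 0 0 8.54; 0 0 5.2 0 0 0 6; 0 0 5.2 0 0 0 4; 0 0 5.2 0 0 0 3")

```text
time_s: 2.95
ee_pos: [0.5526, -0.0563, 0.0564]
tcp_rot: [3.137, -0.0, 0.99]
wrist_force: [-0.1, 0.2, -0.1]
opening: 0.378
```

Emit:
drive_tool(deltas="0 0 0 0 0 0 2; 0 0 0 0 0 0 1; 0 0 0 0 0 0 0.5; 0 0 0 0 0 0 0.5")

```text
time_s: 3.45
ee_pos: [0.554, -0.0554, 0.0573]
tcp_rot: [3.135, -0.003, 0.989]
wrist_force: [3.3, 5.7, 1.5]
opening: 0.147
```

```bash
python3 mv.py .551 -.056 .054 -.176
```

```text
t 3.45 pos [ 0.554  -0.0554  0.0573] rpy [ 3.1349e+00 -3.0000e-03  9.8930e-01] F [3.27 5.71 1.52] M [ 0.77 -0.46 -0.05] open 0.147
[-0.22 -0.22  0.33] [ 0.004 -0.007  1.165]
```

Emit:
drive_tool(deltas="0 0 0 0 0 0.15 0.5; 0 0 0 0 0 0.3 0.5; 0 0 0 0 0 0.45 0.5; 0 0 0 0 0 0.6 0.5")

```text
time_s: 3.95
ee_pos: [0.5537, -0.0554, 0.0574]
tcp_rot: [3.138, -0.005, 0.385]
wrist_force: [-0.0, 0.1, 0.2]
opening: 0.152
```

```bash
python3 mv.py .551 -.056 .054 -.176
```

```text
t 3.95 pos [ 0.5537 -0.0554  0.0574] rpy [ 3.1379 -0.0054  0.3848] F [-0.01  0.06  0.21] M [-0.18  0.32  0.04] open 0.152
[-0.28 -0.05  0.33] [ 0.002 -0.006  0.561]
```

Emit:
drive_tool(deltas="0 0 0 0 0 0.15 0.5; 0 0 0 0 0 0.3 0.5; 0 0 0 0 0 0.45 0.5; 0 0 0 0 0 0.56 0.5; 0 0 0 0 0 0.56 0.5; 0 0 0 0 0 0.56 0.5")

```text
time_s: 4.7
ee_pos: [0.5535, -0.0553, 0.0574]
tcp_rot: [3.141, -0.006, -0.173]
wrist_force: [-0.4, 0.8, 0.2]
opening: 0.146
```

Emit:
drive_tool(deltas="0 0 0 0 0 0 2; 0 0 0 0 0 0 4; 0 0 0 0 0 0 6; 0 0 0 0 0 0 6; 0 0 -6 0 0 0 8.54; 0 0 -12 0 0 0 8.54; 0 0 -16 0 0 0 8.54; 0 0 -16 0 0 0 8.54")

```text
time_s: 5.7
ee_pos: [0.5542, -0.0555, 0.2211]
tcp_rot: [3.141, -0.014, -0.173]
wrist_force: [-0.0, -0.0, -0.5]
opening: 1.002
```

```bash
python3 mv.py .5185 .2515 .216 1.72  .40 .16 .216 1.2
```

```text
t 5.7 pos [ 0.5542 -0.0555  0.2211] rpy [ 3.1409 -0.0135 -0.1729] F [-0.01 -0.01 -0.45] M [-0.   -0.    0.01] open 1.002
[ -8.81 -29.62   0.37] [ 0.013 -0.009 -1.893]
[-18.91 -18.57   0.24] [ 0.01  -0.011 -1.373]
```

Emit:
drive_tool(deltas="-1.1 -3.7 0 0 0 -0.18 8.54; -2.2 -7.4 0 0 0 -0.36 8.54; -3.3 -11.1 0 0 0 -0.54 8.54; -4.4 -14.8 0 0 0 -0.72 8.54; -5.5 -18.5 0 0 0 -0.9 8.54; -6.6 -22.2 0 0 0 -1.08 8.54; -7.7 -25.9 0 0 0 -1.26 8.54; -8.8 -29.6 0.3 0.01 0 -1.44 8.54")

```text
time_s: 6.7
ee_pos: [0.5177, 0.2524, 0.2152]
tcp_rot: [3.137, -0.006, 1.273]
wrist_force: [0.2, -0.1, 0.5]
opening: 0.996
```

```bash
python3 mv.py .5185 .2515 .216 1.72
python3 - <<'E'
from rig import imaging
from b import *
import b
b.d=1.5
for n,r in(("side",(290,270,390,370)),("top",(335,215,450,300))):
    s=imaging.snapshot(n)["color"][...,::-1].copy();cv2.imwrite(f"pics/{n}2.png",s)
    crop(s,n,*r,6,[],f"pics/d2{n}.png")
    crop(s,n,*r,6,curves(),f"pics/d2{n}o.png")
E
```

```text
t 6.7 pos [0.5177 0.2524 0.2152] rpy [ 3.1367 -0.006   1.2734] F [ 0.19 -0.13  0.55] M [ 0.01 -0.02  0.01] open 0.996
[-0.06  0.1  -0.08] [ 0.006 -0.005 -0.447]
```

View pics/d2top.png

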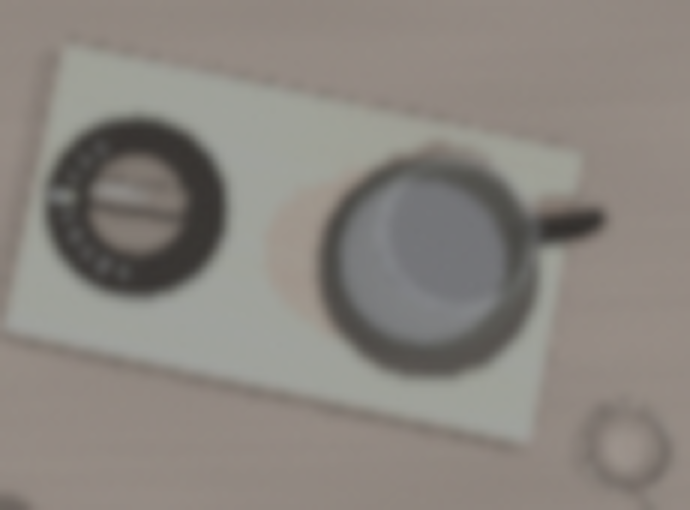

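View pics/d2topo.png

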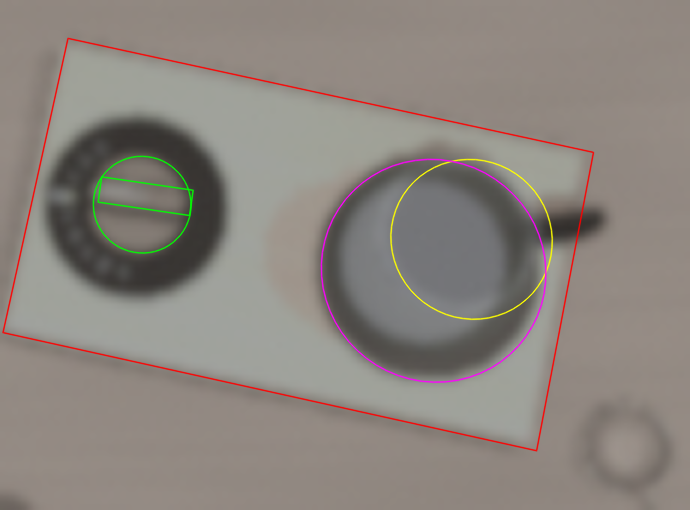

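View pics/side2.png

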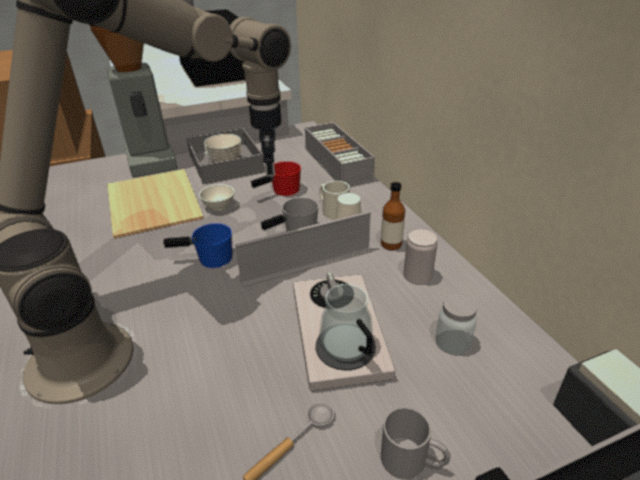

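The pointer bar lies along the predicted 1.5 rad line and ends at the long mark (65,197 in the crop). The fingers are off it. The jug and plate haven't moved. Next is the basket handle.

Emit:
drive_tool(deltas="0 0.1 0 0 0 -0.18 8.54; 0 0.1 0 0.005 -0.005 -0.36 8.54; 0 0.1 3 0.005 -0.005 -0.447 8.54; 0 0.1 7 0.005 -0.005 -0.447 8.54; 0 0.1 11 0.005 -0.005 -0.447 8.54; 0 0.1 11 0.005 -0.005 -0.447 8.54")

```text
time_s: 7.55
ee_pos: [0.5161, 0.2528, 0.101]
tcp_rot: [-3.133, 0.001, 1.719]
wrist_force: [-0.2, -0.6, 1.5]
opening: 0.998
```

```bash
python3 mv.py .5189 .2525 .0433 1.72
python3 - <<'E'
from rig import imaging
from b import *
for n,r in(("side",(230,120,350,240)),("top",(230,190,330,290))):
    s=imaging.snapshot(n)["color"][...,::-1].copy();cv2.imwrite(f"pics/{n}3.png",s)
    crop(s,n,*r,5,curves(),f"pics/d3{n}o.png")
E
```

```text
t 7.55 pos [0.5161 0.2528 0.101 ] rpy [-3.1332e+00  1.3000e-03  1.7190e+00] F [-0.18 -0.59  1.45] M [ 0.02 -0.02 -0.05] open 0.998
[-0.06  0.32  5.77] [-0.008  0.001 -0.001]
```

View pics/d3sideo.png

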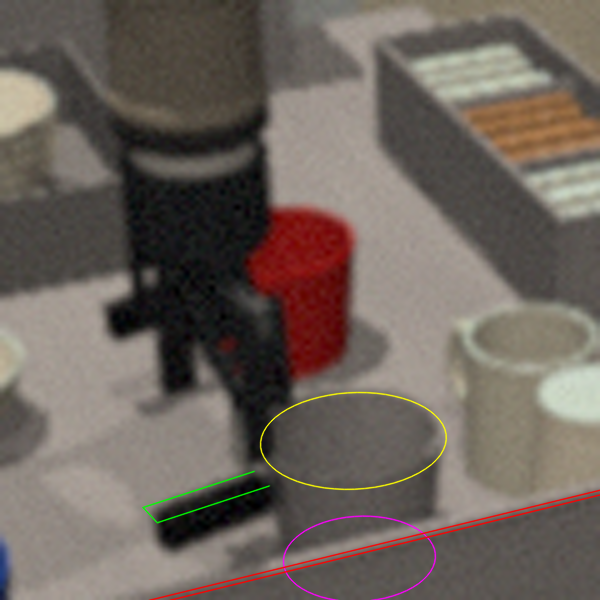

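View pics/d3topo.png

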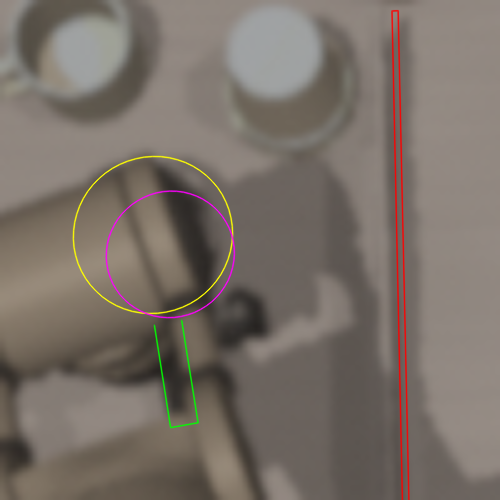

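The open fingers straddle the handle (about (215,500) in the side crop). They clear the basket rim and the neighbouring items. I'll descend and close.

Emit:
drive_tool(deltas="-0.1 0.4 2 -0.008 0 0 8.54; -0.1 0.4 4 -0.008 0 0 8.54; -0.1 0.4 5.7 -0.008 0 0 8.54; -0.1 0.4 5.7 -0.008 0 0 8.54; -0.1 0.4 5.7 -0.008 0 0 6; -0.1 0.4 5.7 -0.008 0 0 4; -0.1 0.4 5.7 -0.008 0 0 3; -0.1 0.4 5.7 -0.008 0 0 2.4")

```text
time_s: 8.65
ee_pos: [0.5231, 0.2536, 0.0483]
tcp_rot: [3.133, -0.0, 1.72]
wrist_force: [-0.1, 0.7, -0.6]
opening: 0.28
```

```bash
python3 mv.py .5200 .2525 .0433 1.72
python3 - <<'E'
from rig import imaging
from b import *
for n,r in(("side",(230,120,350,240)),("top",(230,190,330,290))):
    s=imaging.snapshot(n)["color"][...,::-1].copy();cv2.imwrite(f"pics/{n}4.png",s)
    crop(s,n,*r,5,[],f"pics/d4{n}o.png")
E
```

```text
t 8.65 pos [0.5231 0.2536 0.0483] rpy [ 3.1333e+00 -4.0000e-04  1.7197e+00] F [-0.1   0.7  -0.58] M [-0.06 -0.03  0.03] open 0.28
[-0.07 -0.32  0.5 ] [ 0.008 -0.    -0.   ]
```

View pics/d4sideo.png

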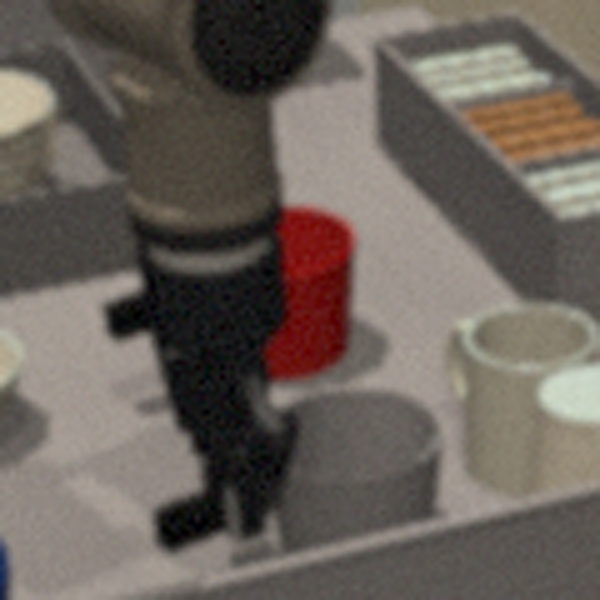

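Emit:
drive_tool(deltas="0 -0.3 0.5 0.008 0 0 2.4; 0 -0.3 0.5 0.008 0 0 2.2; 0 -0.3 0.5 0.008 0 0 1; 0 -0.3 0.5 0.008 0 0 0.5; 0 -0.3 0.5 0.008 0 0 0.5; 0 -0.3 0.5 0.008 0 0 0.5")

```text
time_s: 9.5
ee_pos: [0.5199, 0.2531, 0.043]
tcp_rot: [-3.141, -0.0, 1.72]
wrist_force: [-0.5, 0.9, -3.0]
opening: 0.203
```

```bash
python3 mv.py .5200 .2525 .0433 1.72
```

```text
t 9.5 pos [0.5199 0.2531 0.043 ] rpy [-3.1412e+00 -2.0000e-04  1.7196e+00] F [-0.5   0.94 -3.02] M [0.   0.11 0.01] open 0.203
[-0.06 -0.   -0.03] [-0. -0. -0.]
```

Gripped: the opening of 17.3 mm agrees with the 18 mm handle. I'll lift it.

Emit:
drive_tool(deltas="0 0 -1.5 0 0 0 0.5; 0 0 -4 0 0 0 0.5; 0 0 -8 0 0 0 0.5; 0 0 -12 0 0 0 0.5; 0 0 -16 0 0 0 0.5; 0 0 -20 0 0 0 0.5; 0 0 -22.5 0 0 0 0.5; 0 0 -22.5 0 0 0 0.5")

```text
time_s: 10.5
ee_pos: [0.5207, 0.2533, 0.2709]
tcp_rot: [3.137, -0.001, 1.72]
wrist_force: [-0.3, -0.2, -1.8]
opening: 0.202
```

```bash
python3 mv.py .4355 -.227 .265 1.72
python3 - <<'E'
from rig import imaging
from b import *
for n in("side","top"):
    s=imaging.snapshot(n)["color"][...,::-1].copy();cv2.imwrite(f"pics/{n}5.png",s)
E
```

```text
t 10.5 pos [0.5207 0.2533 0.2709] rpy [ 3.1365e+00 -1.2000e-03  1.7197e+00] F [-0.29 -0.15 -1.81] M [0.01 0.16 0.02] open 0.202
[-46.24 -15.56   0.46] [ 0.005 -0.001 -0.   ]
```

View pics/side5.png

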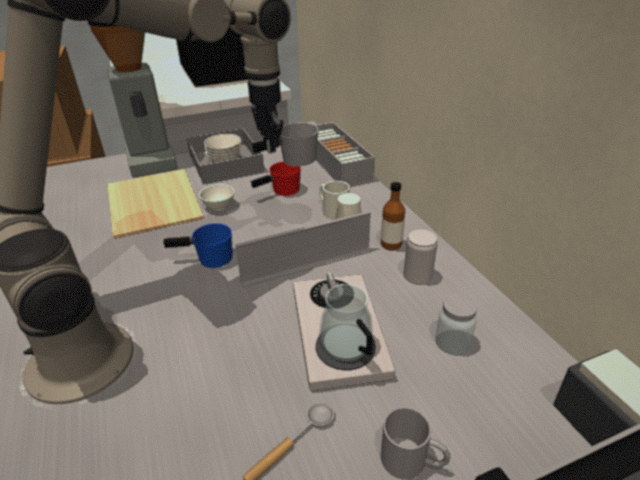

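View pics/top5.png

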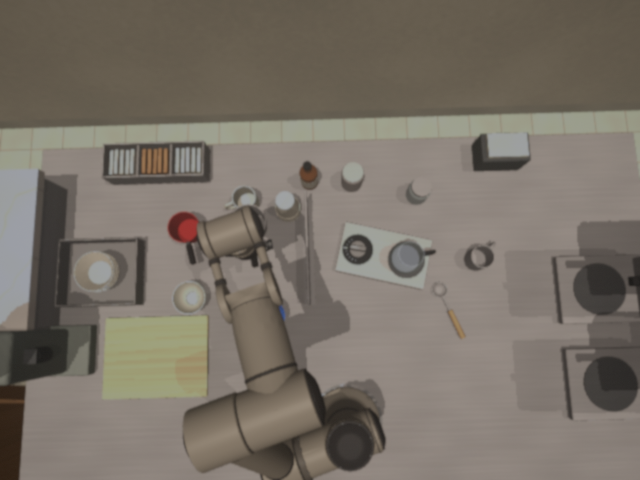

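The basket is held level at about (300,143) in the side view. I'll carry it over the guard at a foot height of about 0.22 m.

Emit:
drive_tool(deltas="-2 -0.7 0 0.005 0 0 0.5; -5 -1.7 0 0.005 0 0 0.5; -9 -3 0 0.005 0 0 0.5; -13 -4.4 0 0.005 0 0 0.5; -17 -5.7 0 0.005 0 0 0.5; -21 -7.1 0 0.005 0 0 0.5; -25 -8.4 0 0.005 0 0 0.5; -28 -9.4 0 0.005 0 0 0.5")

```text
time_s: 11.6
ee_pos: [0.4664, -0.0402, 0.2665]
tcp_rot: [-3.133, -0.0, 1.718]
wrist_force: [0.7, 0.1, -1.9]
opening: 0.202
```

```bash
python3 mv.py .4355 -.227 .255 1.72
```

```text
t 11.6 pos [ 0.4664 -0.0402  0.2665] rpy [-3.1328e+00 -4.0000e-04  1.7182e+00] F [ 0.74  0.11 -1.94] M [0.01 0.08 0.01] open 0.202
[-18.02  -5.79   1.2 ] [-0.009 -0.    -0.002]
```

Emit:
drive_tool(deltas="-3 -1 0 -0.008 0 0 0.5; -6 -2 0 -0.008 0 0 0.5; -9 -3 0 -0.008 0 0 0.5; -12 -4 0 -0.008 0 0 0.5; -15 -4.9 0.3 -0.008 0 0 0.5; -17 -5.5 0.8 -0.008 0 0 0.5; -18 -5.8 0.8 -0.008 0 0 0.5; -18 -5.8 0.8 -0.008 0 0 0.5")

```text
time_s: 12.6
ee_pos: [0.4347, -0.2271, 0.2585]
tcp_rot: [-3.14, -0.001, 1.717]
wrist_force: [0.2, -0.1, -2.3]
opening: 0.201
```

```bash
python3 mv.py .4355 -.227 .225 1.72
python3 - <<'E'
from rig import imaging
from b import *
for n,r in(("side",(270,170,420,370)),("top",(340,200,460,300))):
    s=imaging.snapshot(n)["color"][...,::-1].copy();cv2.imwrite(f"pics/{n}6.png",s)
    j0=[0.5135,-0.2165];z=.259-.043
    crop(s,n,*r,4 if n=='side' else 6,[(circ(.041,.165,*j0),(0,255,255)),(circ(.044,z,*j0),(255,0,255)),(circ(.052,z+.08,*j0),(0,255,0))],f"pics/d6{n}o.png")
    crop(s,n,*r,4 if n=='side' else 6,[],f"pics/d6{n}.png")
E
```

```text
t 12.6 pos [ 0.4347 -0.2271  0.2585] rpy [-3.1398e+00 -1.4000e-03  1.7169e+00] F [ 0.22 -0.11 -2.31] M [-0.01  0.11  0.03] open 0.201
[-0.01  0.08  3.35] [-0.002 -0.001 -0.003]
```

View pics/d6sideo.png

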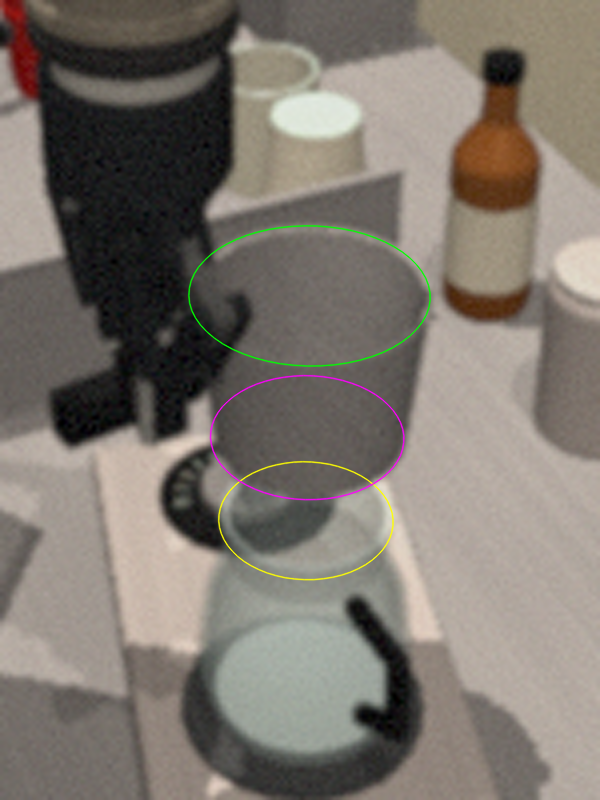

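View pics/d6topo.png

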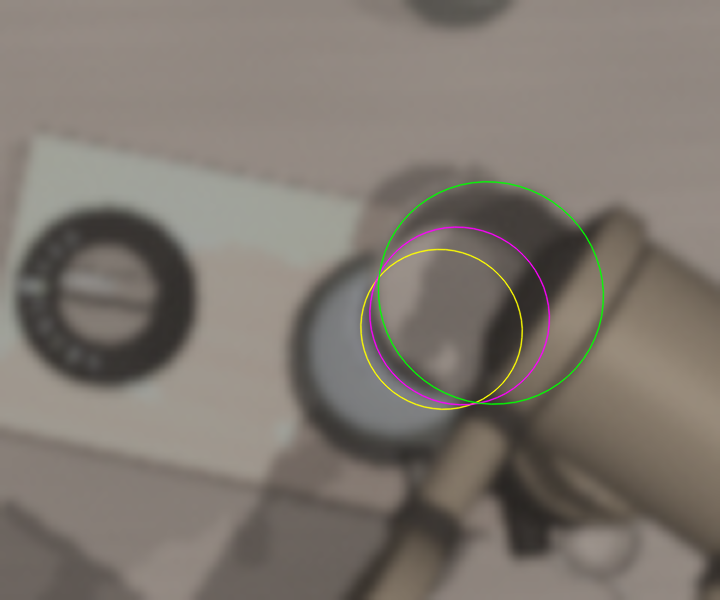

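View pics/d6side.png

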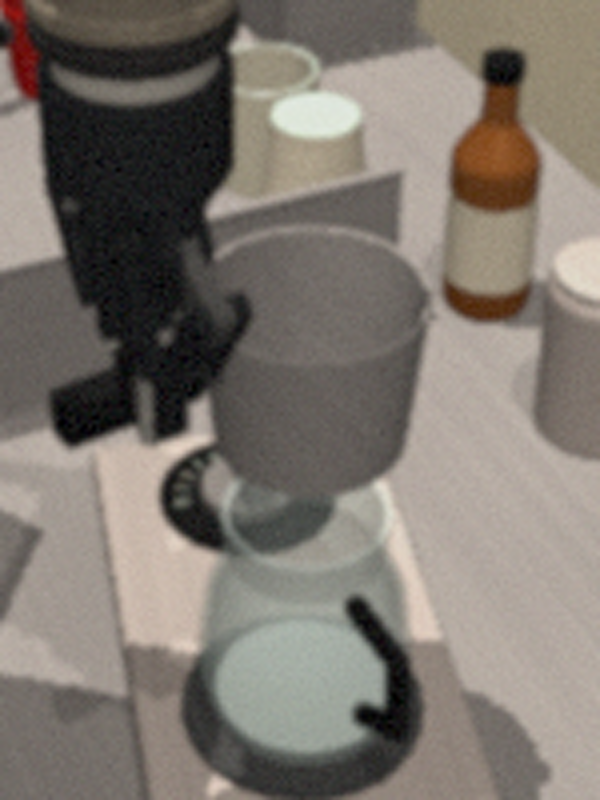

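The basket sits over the jug. Both are offset from the model by the same ~8 px in the crop, so their relative alignment is right. I'll go down part-way to a gap of ~18 mm and check again.

Emit:
drive_tool(deltas="0 0 0.5 0 0 0 0.5; 0 0 1 0 0 0 0.5; 0 0 1.5 0 0 0 0.5; 0 0 2 0 0 0 0.5; 0 0 2.5 0 0 0 0.5; 0 0 2.8 0 0 0 0.5; 0 0 2.8 0 0 0 0.5; 0 0 2.8 0 0 0 0.5")

```text
time_s: 13.7
ee_pos: [0.4353, -0.2263, 0.231]
tcp_rot: [-3.141, -0.001, 1.718]
wrist_force: [0.6, -0.2, -2.6]
opening: 0.202
```

```bash
python3 mv.py .4355 -.227 .221 1.72
python3 - <<'E'
from rig import imaging,telemetry
from b import *
z=telemetry.get_obs()['ee_pos'][2]-.043
for n,r in(("side",(270,200,390,320)),("top",(380,220,450,290))):
    s=imaging.snapshot(n)["color"][...,::-1].copy();cv2.imwrite(f"pics/{n}7.png",s)
    j0=[0.5135,-0.2165];f=6 if n=='side' else 8
    crop(s,n,*r,f,[(circ(.041,.165,*j0),(0,255,255)),(circ(.044,z,*j0),(255,0,255)),(circ(.052,z+.08,*j0),(0,255,0))],f"pics/d7{n}o.png")
    crop(s,n,*r,f,[],f"pics/d7{n}.png")
E
```

```text
t 13.7 pos [ 0.4353 -0.2263  0.231 ] rpy [-3.1408e+00 -7.0000e-04  1.7184e+00] F [ 0.64 -0.23 -2.62] M [-0.03  0.12  0.04] open 0.202
[-0.07  0.01  1.  ] [-0.001 -0.001 -0.002]
```

View pics/d7sideo.png

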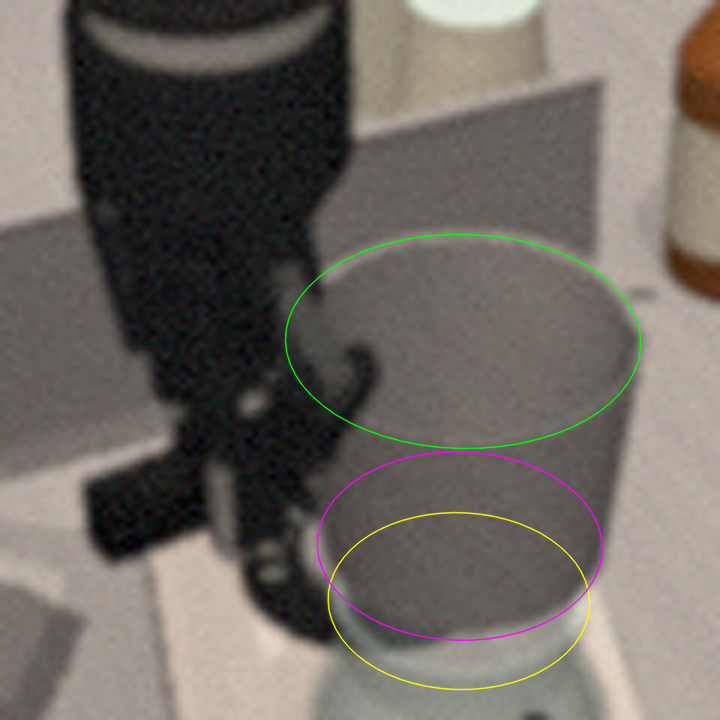

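View pics/d7side.png

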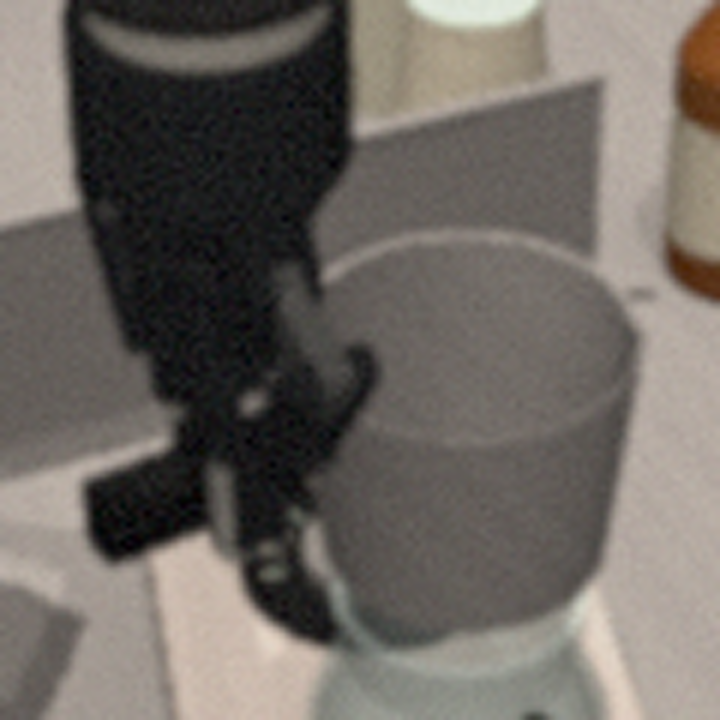

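View pics/d7topo.png

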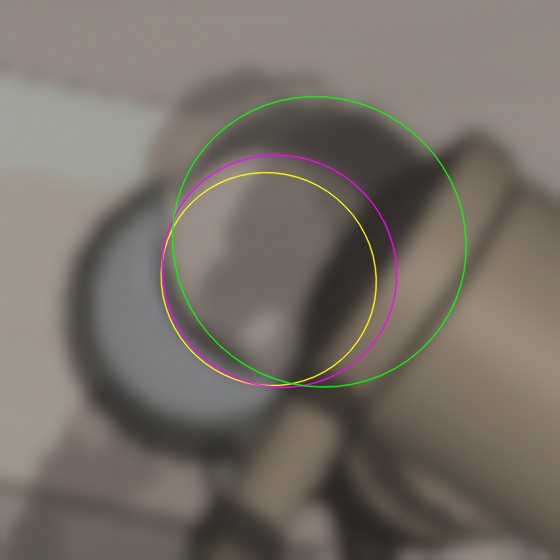

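View pics/d7top.png

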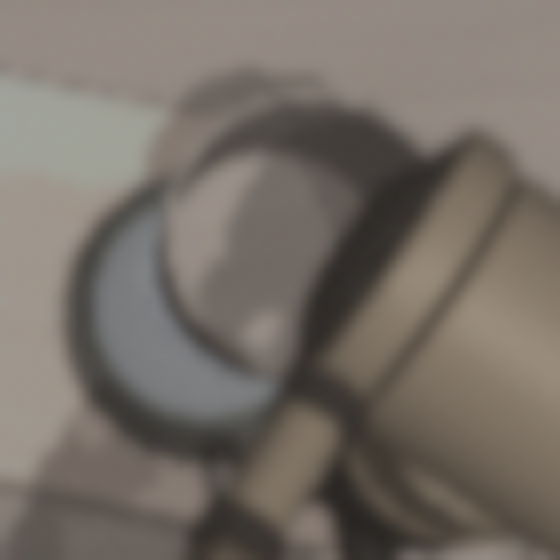

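The top view has the basket floor within ~2-3 mm of the jug mouth axis. In the side view the basket and jug offsets agree to under 1 px. I'll go down the last 11 mm.

Emit:
drive_tool(deltas="0 0 0.3 0 0 0 0.5; 0 0 0.6 0 0 0 0.5; 0 0 0.8 0 0 0 0.5; 0 0 0.9 0 0 0 0.5; 0 0 0.9 0 0 0 0.5; 0 0 0.9 0 0 0 0.5")

```text
time_s: 14.55
ee_pos: [0.4353, -0.2263, 0.2221]
tcp_rot: [-3.141, -0.001, 1.718]
wrist_force: [0.6, 0.2, -1.0]
opening: 0.2
```

```bash
python3 mv.py .4355 -.227 .221 1.72
python3 - <<'E'
from rig import imaging,telemetry
from b import *
z=telemetry.get_obs()['ee_pos'][2]-.043
for n,r in(("side",(270,200,390,320)),("top",(380,220,450,290))):
    s=imaging.snapshot(n)["color"][...,::-1].copy();cv2.imwrite(f"pics/{n}8.png",s)
    j0=[0.5135,-0.2165];f=6 if n=='side' else 8
    crop(s,n,*r,f,[(circ(.041,.165,*j0),(0,255,255)),(circ(.044,z,*j0),(255,0,255)),(circ(.052,z+.08,*j0),(0,255,0))],f"pics/d8{n}o.png")
    crop(s,n,*r,f,[],f"pics/d8{n}.png")
E
```

```text
t 14.55 pos [ 0.4353 -0.2263  0.2221] rpy [-3.1410e+00 -6.0000e-04  1.7183e+00] F [ 0.57  0.23 -0.95] M [0.   0.17 0.01] open 0.2
[-0.07  0.01  0.11] [-0.001 -0.001 -0.002]
```

View pics/d8sideo.png

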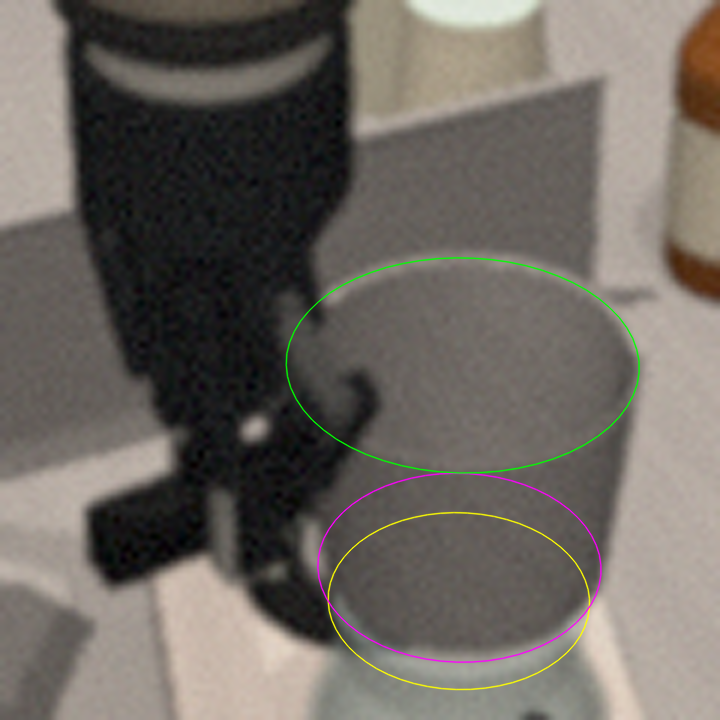

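View pics/d8side.png

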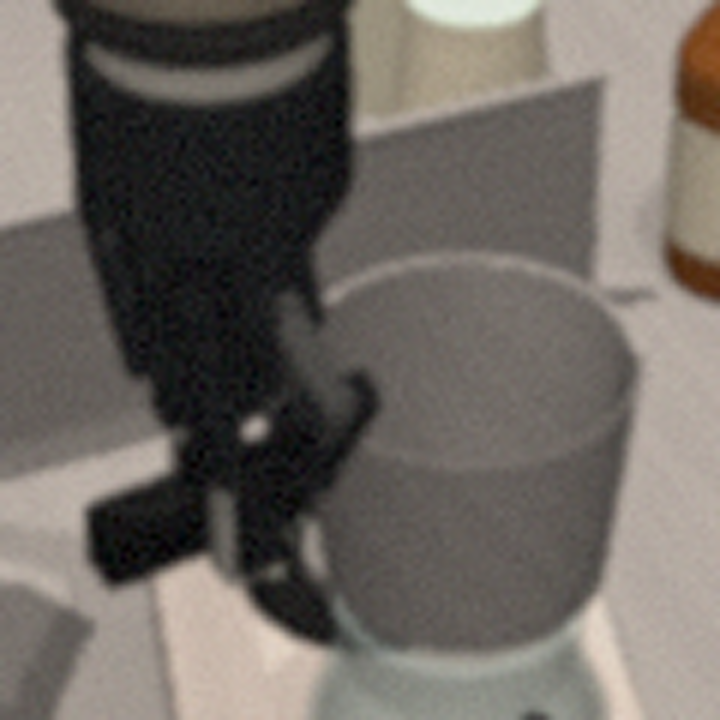

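View pics/d8topo.png

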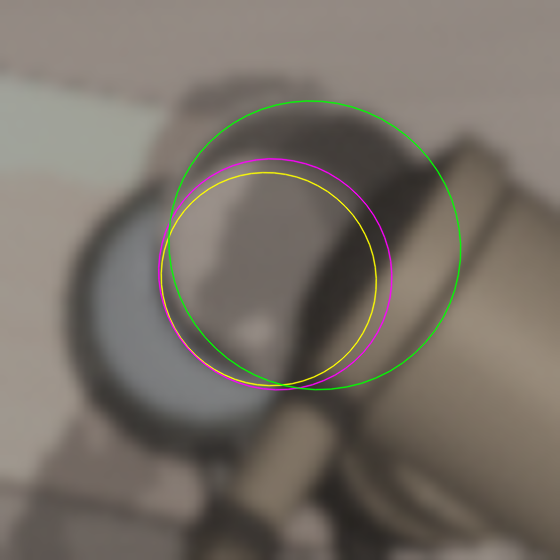

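View pics/top8.png

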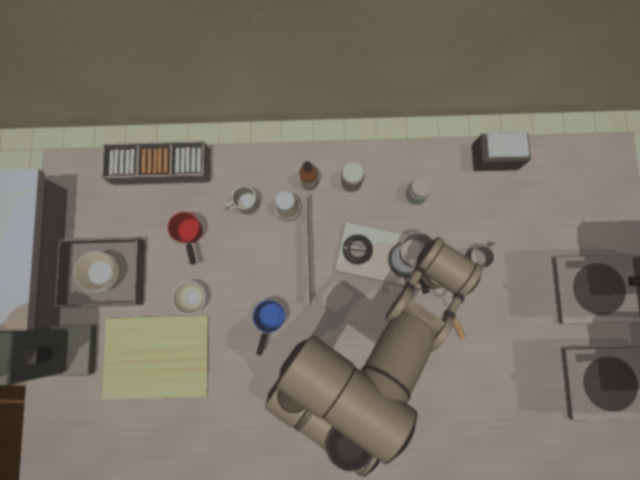

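Side view: the foot's lower edge (y≈652) sits above the jug's front lip (≈672), with no contact visible. I'll do a short hold to confirm the load is steady and nothing is touching.

Emit:
drive_tool(deltas="0 0 0.1 0 0 0 0.5; 0 0 0.1 0 0 0 0.5; 0 0 0.1 0 0 0 0.5; 0 0 0.1 0 0 0 0.5")

```text
time_s: 15.15
ee_pos: [0.4353, -0.2263, 0.2212]
tcp_rot: [-3.141, -0.001, 1.718]
wrist_force: [1.0, 0.5, -2.2]
opening: 0.199
```

```bash
python3 mv.py .4355 -.227 .221 1.72
python3 - <<'E'
from rig import imaging,telemetry
import numpy as np
F=[]
for i in range(6):
    s=imaging.snapshot("side");F.append(np.r_[telemetry.get_obs()['wrist_force'],telemetry.get_obs()['ee_pos']])
print(np.mean(F,0).round(4),np.std(F,0).round(4),abs(telemetry.get_obs()['qd']).max())
E
```

```text
t 15.15 pos [ 0.4353 -0.2263  0.2212] rpy [-3.1410e+00 -5.0000e-04  1.7184e+00] F [ 0.97  0.49 -2.16] M [ 0.02  0.12 -0.03] open 0.199
[-0.07  0.01  0.02] [-0.001 -0.001 -0.002]
[ 0.1335  0.1573 -1.6359  0.4353 -0.2263  0.2212] [0.4534 0.2999 0.5639 0.     0.     0.    ] 0.002343053348497206
```

```bash
python3 -c "
from rig import job;print(job.sign_off())"
```

```text
the job is handed in; nothing more can be done
None
```

I set the dial, carried the basket over the guard, and handed the job in still holding it over the jug. No verdict was reported.

- **Dial:** I gripped the bar and turned it clockwise to about 1.5 rad, then let go. The top picture afterwards showed the pointer at the long mark. A later picture, with the basket over the jug, showed the same.
- **Basket:** I gripped it by the handle (opening about 17 mm against an 18 mm handle) and carried it over the guard with its foot about 0.22 m up. It is now held over the jug.
- **Position over the jug:** By my calculation the foot is about 13 mm above the rim; the side picture suggests about 10 to 14 mm. It is centred to about 3 mm as seen in both cameras, and the tool is within about 0.001 rad of vertical.
- **Undisturbed items:** I saw no sign in the pictures that the jug or any bystander had moved. The arm was still (joint speeds at most 0.0023 rad/s) at 15 s.

One check did not fully agree. The final wrist force averaged -1.6 N vertically, against about -2.35 N expected for the basket's weight. Single readings scatter by about 0.6 N, and no contact with the jug was visible. I did not resolve this before handing in.

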